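Load the last tube and latch the hold-down plate of the tube shaker

TASK

Make the tube shaker ready to run: first move the last capped sample tube from the small white bench rack into the empty middle hole of the shaker's block, fully home and upright like the four already there, and let go of it. Then take the hold-down plate off its easel by its black grip, lay it flat on the bench with the grip up and let go, take it again from straight above, and lower it square over the two guide rods without letting it drop. Press it straight down until it sits level on the tube caps and both spring latches have snapped in over its ends, then let go; do not knock over the two small bottles that stand about.

Things in the scene. Friction and masses are not known exactly. Their poses are not given: they have to be found in the camera images.
- shaker: flat tube shaker, fixed; white housing 285 (x) x 165 (y) x 32 mm; origin on the bench under its centre, x along its long side, z up. On it an aluminium block 132 x 106 mm, top 92 mm above the bench, with 32 mm holes whose floors are 44 mm up: the middle one is empty, four at (+-46, +-30) mm hold tubes, cap tops 158 mm above the bench
- centre_hole (a point): centre of the floor of the shaker's empty middle hole, 44 mm above the bench: where the seated tube's underside comes
- rod_near (a point): tip of the upright steel guide rod at the shaker's x = -84 mm, y = 0; rod 12 mm thick, tip 225 mm above the bench and tapered over its last 11 mm
- rod_far (a point): tip of the other guide rod, at the shaker's x = +84 mm, y = 0; the same size
- latch_near (a joint): spring latch on the shaker's -x end: steel arm 26 mm wide, hinged 55 mm above the bench, top about 190 mm up; rad, 0 = upright (its rest), grows outwards, about 0.04 as the plate's edge passes its hook. The hook juts in to 101 mm from the shaker's centre; it slopes from 188 down to 174 mm, underside 170 mm above the bench. Pressing the plate past both takes 3 to 15 N besides its weight
- latch_far (a joint): the same spring latch on the shaker's +x end
- plate: hold-down plate: aluminium slab 210 (x) x 100 (y) x 10 mm (z), 0.42 kg, the same turned end for end; origin at the centre of its underside, z out of the face with the grip. 15 mm bores at x = -84 and +84, y = 0, with brass bushes 12 mm tall. Black grip in the middle, 40 (x) x 34 (y) mm, 10 to 54 mm above the underside, foot 52 x 46 x 4 mm. Seated, its underside is 158 mm above the bench
- easel: aluminium easel, fixed, foot 170 x 110 mm, 105 mm high; origin on the bench under its centre, x along the plate's edge. At the start the plate stands on its long edge on two ledges, leaning back 20 degrees, so its grip points along the easel's -y (to the robot's right) and 20 degrees up. The ledges have a 6 mm front lip: lift the plate 25 mm before moving it off
- tube: the last sample tube, red screw cap, upright; 114 mm high, body 28 mm thick, cap 34 mm thick over its top 13 mm; origin at the centre of its underside. It stands in one of the two holes of the bench rack, underside 6 mm above the bench
- tube_rack: white drilled block, fixed, 56 (x) x 122 (y) x 52 mm high, origin on the bench under its centre; two holes 32 mm wide, 46 mm deep, at y = -30 and +30 mm. One holds the tube, the other a dropper bottle
- dropper: small dropper bottle with a pointed orange cap, 26 mm thick, 83 mm high, in the other hole of the bench rack; origin at the centre of its underside
- buffer_bottle: white bottle with a blue cap, 52 mm thick, 105 mm high, standing loose behind the shaker; origin at the centre of its underside; must stay standing
- amber_bottle: brown bottle with a black cap, 49 mm thick, 95 mm high, standing loose to the right of the shaker; origin at the centre of its underside; must stay standing

How it is judged:
By the outcome, as a careful person would: the job done as asked, in the order asked, and still so for the second after the job is handed in, with the robot touching nothing.
It also fails if it takes over 72 s, if anything falls off the work surface, if the arm or the gripper's body presses on something with over 40 N, if the wrist force passes 120 N, or if a joint passes its speed limit or range.

ROBOT

A 7-joint arm with a two-finger parallel gripper is mounted at the origin on a cart in front of the work surface, level with it; the furniture and walls round the work are solid. World frame = base frame: x ahead of the robot, y to its left, z up, the work surface at z = 0. Lengths are in m, angles in rad, forces in N, time in s.
With the tool pointing down it reaches from about 0.425 to 0.875 m from the base axis. Payload 4.7 kg.
Tool frame: the origin (TCP) lies midway between the tips of the shut fingers; the grasp point (between the pads) lies 19 mm behind it; z points along the fingers, y is the line along which they close (so a half turn about z gives the same grasp; the last joint's range is limited). The gripper opens to 87 mm and grips with 3 to 60 N. Pads are 19 mm wide; open, the fingers measure 117 mm over their backs; the gripper's body (75 mm by 190 mm) begins 51 mm behind the grasp point.
Start: joints at [1.332, 0.321, -0.07, 1.45, 0.023, 1.371, -0.057], TCP at [0.163, -0.629, 0.223] pointing down, gripper open.
Joint ranges: [-2.86, 2.86], [-0.3, 2.09], [-1.38, 1.24], [0.06, 2.45], [-1.56, 4.7], [0.09, 2.05], [-2.69, 2.69]. Speed limits (rad/s): [2.57, 2.57, 3.14, 3.14, 3.14, 3.14, 3.14].

INTERFACE

Orientations are given as a rotation vector (axis times angle).
In Python, from bench import ctrl gives the robot as it stands. The module is installed in compiled form; this text tells all that it offers.
- The arm moves only by the shell command python3 -m handwheel 'ROWS' [FORCE]. ROWS is JSON, a list of rows, each a list of 7 numbers: the finger opening in m, from 0 to 0.087, then the shift along the tool's x, y, z in m, then the turn, a rotation vector about the tool's x, y, z in degrees. A call has 1 to 12 rows; each row shifts and turns the commanded pose from where the row before left it, along the tool's axes as they then stand; what a row does not reach is not made up. A row lasts 1/8 s, in which the tool goes at most 62.5 mm and 10.7 degrees, less where a joint would pass 70% of its speed; a pose out of reach is approached as far as the arm can. A call is refused whole if a number of a shift passes 0.0625 or a number of a turn 10.7, either way. A call with a gripper value outside its range is refused whole. The fingers move at their own pace and stop on an object; FORCE is the grip in N (left out, the last holds). Time passes only in rows, so rows that do not move let the fingers close. It gives the time, the measured TCP pose, the force, the opening and the grip force at its end, in the units of the state.
- ctrl.get_state(): the state, without advancing time (a new reading comes with each control period).
- ctrl.get_image(name): name is "scene" or "side" or "wrist"; returns (picture, depth): 384x512x3 uint8, blue, green, red; 384x512 float32, m along the optical axis (not along the pixel's ray), 0 where there is no reading.
- ctrl.camera_info(name): a dict with "intrinsics" (3x3 intrinsics, pixels), "R" (3x3) and "t" (3): a world point X has camera coordinates R X + t. Camera axes: x right, y down, z forward; pixel columns grow to the right and rows downward; lengths in m; the calibration is good to about 2 mm. The wrist camera is an equidistant fisheye: a pixel r from the principal point sees the ray r / f radians off the axis. A picture is of the moment at which its call begins: read the wrist's pose just before it. camera_info takes no time and is no camera call; for the wrist camera it gives the pose at the moment of the call.
- ctrl.close_job(): hands the job in; it is judged then, once.
The state is a dict: "time": time; "joint_positions": joint angles; "qd": joint speeds; "joint_torque": joint torques, N m; "position": TCP position; "tool_rot": TCP orientation; "ft_force": force on the tool from outside, world axes, zero at the start; "torque": the same for the moment, N m; "grip_width": opening from 0.0 (shut) to 1.0 (fully open); "grip_force": force on a finger pad.
Only numpy, scipy, OpenCV 4.12 (cv2) and the standard library are available. Lean on these libraries where they do the work, as an engineer would, in place of code of your own. Each camera call takes 0.05 s, during which the arm holds its last target. There are 200 camera calls.

## Working session

There is one attempt and no reset: what is moved stays moved. The work goes in short steps, Python scripts to look and compute and a shell command to move; the robot and the scene stay as the last step left them, time stands still between calls to the robot, and variables do not carry over. Pictures are saved under pics/ and viewed, at most 13 in all, crops included, and the job is handed in when it is done.

```bash
mkdir -p pics; python3 - <<'E'
from bench import ctrl
import cv2,numpy as np
s=ctrl.get_state()
print(s['time'],s['position'],s['tool_rot'],s['grip_width'])
np.set_printoptions(precision=4,suppress=True)
for n in ("scene","side"):
    p,d=ctrl.get_image(n); cv2.imwrite(f'pics/{n}0.png',p); np.savez(f'{n}0.npz',p=p,d=d)
    c=ctrl.camera_info(n); print(n,c['intrinsics'].tolist(),(-c['R'].T@c['t']),c['R'][2])
    print((d>0).mean())
E
```

```text
0.0 [ 0.16236622 -0.62882912  0.22147501] [-3.11469071e+00 -3.95810236e-01  5.54917331e-04] 1.0027543456798764
scene [[481.8975644103352, 0.0, 250.94251087586773], [0.0, 481.8975644103352, 192.83666061431668], [0.0, 0.0, 1.0]] [-0.2952  0.8377  1.2554] [ 0.5277 -0.5283 -0.6651]
0.9939778645833334
side [[403.6229410956466, 0.0, 255.19123669139785], [0.0, 403.6229410956466, 187.7245029805377], [0.0, 0.0, 1.0]] [-0.0789  0.9625  0.6264] [ 0.5035 -0.7773 -0.3773]
0.9709320068359375
```

View pics/scene0.png

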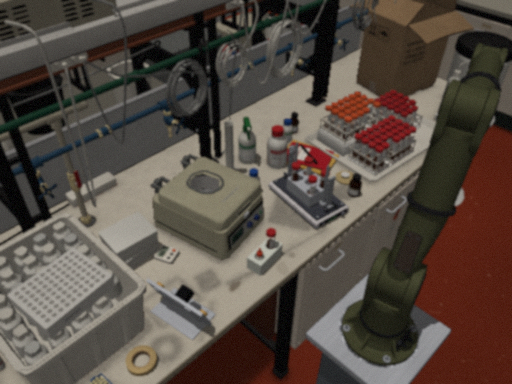

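View pics/side0.png

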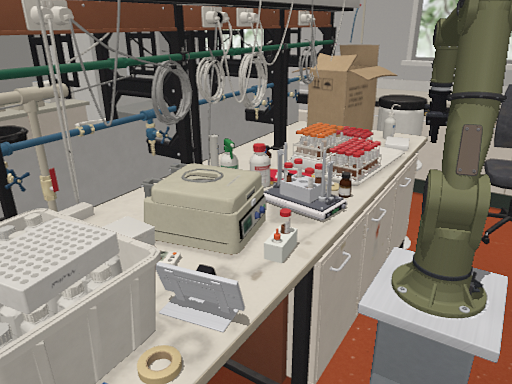

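The scene view shows the shaker near (308,195), the white rack with its red-capped tube at (266,250), the easel with the plate at (185,305), and the centrifuge at (208,205). The amber bottle is at (354,185) and the blue-capped buffer bottle is probably at (253,173). I'll compute points from depth next.

```bash
cat > h.py <<'E'
import numpy as np,cv2
from bench import ctrl
from scipy.spatial.transform import Rotation as R
np.set_printoptions(precision=4,suppress=True)
def cloud(n,d):
    c=ctrl.camera_info(n);K=c['intrinsics'];v,u=np.mgrid[:384,:512]
    P=np.stack([(u-K[0,2])/K[0,0]*d,(v-K[1,2])/K[1,1]*d,d],-1)
    return (P-c['t'])@c['R']
def ray(n,u,v,z):
    c=ctrl.camera_info(n);K=c['intrinsics'];r=c['R'].T@np.array([(u-K[0,2])/K[0,0],(v-K[1,2])/K[1,1],1])
    o=-c['R'].T@c['t'];return o+r*(z-o[2])/r[2]
E
python3 - <<'E'
from h import *
a=np.load('scene0.npz');b=np.load('side0.npz')
for n,l in (('scene',[(308,195),(266,250),(270,233),(185,295),(198,310),(354,185),(253,172),(230,340),(262,258)]),('side',[(286,212),(278,236),(205,270),(345,178),(200,290)])):
    f=a if n=='scene' else b;C=cloud(n,f['d'])
    for u,v in l: print(n,u,v,C[v,u],f['p'][v,u])
s=cv2.resize(a['p'][145:345,140:370],None,fx=2.6,fy=2.6,interpolation=cv2.INTER_CUBIC)
cv2.imwrite('pics/c1.png',s)
s=cv2.resize(b['p'][130:330,140:370],None,fx=2.6,fy=2.6,interpolation=cv2.INTER_CUBIC)
cv2.imwrite('pics/c2.png',s)
E
```

```text
scene 308 195 [ 0.4767 -0.2275  0.0897] [111 112 115]
scene 266 250 [0.4213 0.0479 0.0538] [170 180 179]
scene 270 233 [0.4223 0.0309 0.1219] [ 34  31 133]
scene 185 295 [0.4412 0.3698 0.0954] [14 15 16]
scene 198 310 [0.3587 0.3873 0.1233] [140 139 140]
scene 354 185 [ 0.4128 -0.4273  0.0565] [ 0  1 19]
scene 253 172 [ 0.6983 -0.1669  0.1024] [101  47  20]
scene 230 340 [ 0.6809 -0.002  -0.8557] [ 8 17 44]
scene 262 258 [0.4117 0.0765 0.0448] [106 116 118]
side 286 212 [0.4202 0.0293 0.1202] [ 75  72 207]
side 278 236 [0.4144 0.0846 0.0691] [ 46  78 187]
side 205 270 [0.4487 0.3636 0.1013] [42 39 40]
side 345 178 [ 0.4174 -0.4365  0.0753] [24 26 38]
side 200 290 [0.4455 0.3887 0.0628] [136 136 136]
```

View pics/c1.png

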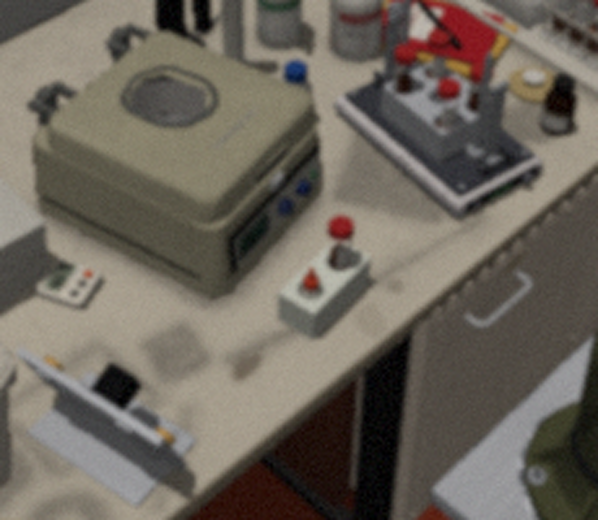

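View pics/c2.png

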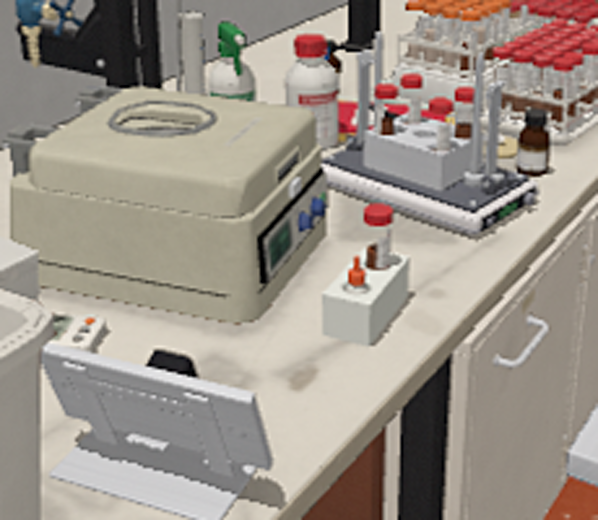

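Crops show the rack (dropper at c2 (356,275), tube cap at c2 (379,217)), shaker block with rods/latches upright at c2 (365,50) and (493,85), the easel with the grip facing away. Now numeric extraction.

```bash
python3 - <<'E'
from h import *
for n in ('scene','side'):
    f=np.load(n+'0.npz');p=f['p'].astype(int);C=cloud(n,f['d']);X,Y,Z=C[...,0],C[...,1],C[...,2]
    B,G,Rr=p[...,0],p[...,1],p[...,2]
    ben=(X>.35)&(X<.5)&(Y>.12)&(Y<.25)&(abs(Z)<.03);print(n,'bench',np.median(Z[ben]),Z[ben].std())
    red=(Rr>90)&(G<Rr*.45)&(B<Rr*.5)
    nn,L,S,c=cv2.connectedComponentsWithStats((red&(X<.75)&(Y>-.5)&(X>.3)&(Y<.2)&(Z>.03)).astype(np.uint8))
    for i in range(1,nn):
        if S[i,4]<8: continue
        m=L==i;zt=np.percentile(Z[m],90);t=m&(Z>zt-.006)
        print(' red',c[i].round(1),S[i,4],'zmax',zt,'topmean',C[t].mean(0),'range',np.ptp(X[t]),np.ptp(Y[t]))
    m=(Z>.17)&(Z<.25)&(X>.3)&(X<.65)&(Y>-.5)&(Y<-.05)
    nn,L,S,c=cv2.connectedComponentsWithStats(m.astype(np.uint8))
    for i in range(1,nn):
        if S[i,4]>5:
            k=L==i;print(' tall',S[i],'mean',np.median(C[k],0),'zmax',Z[k].max())
    m=(abs(Z-.092)<.005)&(X>.3)&(X<.65)&(Y>-.45)&(Y<-.05)
    r=cv2.minAreaRect(C[m][:,:2].astype(np.float32));print(' block',m.sum(),r,np.median(C[m],0))
    m=(abs(Z-.052)<.004)&(X>.35)&(X<.5)&(Y>-.03)&(Y<.15)
    print(' rack',m.sum(),cv2.minAreaRect(C[m][:,:2].astype(np.float32)),C[m].mean(0))
    m=(abs(Z-.032)<.004)&(X>.25)&(X<.7)&(Y>-.45)&(Y<-.05)
    print(' shaker',m.sum(),cv2.minAreaRect(C[m][:,:2].astype(np.float32)),C[m].mean(0))
    m=(B>1.5*Rr)&(B>50)&(X>.6)&(X<.8)&(Y>-.3)&(Y<0)&(Z>.08)&(Z<.13);print(' blue',m.sum(),np.median(C[m],0) if m.any() else 0)
    # plate / grip
    m=(p.max(-1)<60)&(X>.33)&(X<.55)&(Y>.25)&(Y<.45)&(Z>.03)&(Z<.2);v,u=np.nonzero(m);print(' grip',m.sum(),u.mean(),v.mean(),C[m].min(0),C[m].max(0))
E
```

```text
scene bench 0.0002727101489988614 0.0027935154718191062
 red [280.3 130. ] 11 zmax 0.17748626037604384 topmean [ 0.7456 -0.3661  0.1756] range 0.010811319633549643 0.023888577322240978
 red [308.5 159.9] 50 zmax 0.16047241262992737 topmean [ 0.5599 -0.3204  0.1582] range 0.022219857602657322 0.03452343861247581
 red [295.6 164.4] 42 zmax 0.1610785760477538 topmean [ 0.572  -0.2609  0.1587] range 0.03111798839147284 0.028639882744104506
 red [323.  171.2] 27 zmax 0.17290782101296548 topmean [ 0.4456 -0.269   0.1917] range 0.0030979538829701836 0.003260328602737339
 red [312.  178.1] 33 zmax 0.16002194812402423 topmean [ 0.4804 -0.2449  0.1579] range 0.02868325988167114 0.02773867609033659
 red [270.5 231.9] 47 zmax 0.12360379690061579 topmean [0.426  0.0252 0.1209] range 0.02371326731388268 0.028281250245012844
 red [259.3 253.2] 16 zmax 0.07502306781875333 topmean [0.4187 0.0827 0.0737] range 0.007839653882223352 0.006304004749857109
 tall [288 141  10  15  81] mean [ 0.6225 -0.2969  0.1864] zmax 0.22817910657008014
 tall [325 165  11  17  78] mean [ 0.4337 -0.2681  0.1881] zmax 0.22
[... 1776 characters left out ...]
5
 tall [327 161   7   7  34] mean [ 0.4132 -0.265   0.1815] zmax 0.1895020642408054
 tall [239 169  23  10  57] mean [ 0.5896 -0.0622  0.1817] zmax 0.18646532837722238
 block 388 ((0.47750329971313477, -0.25626587867736816), (0.2678036391735077, 0.3264814615249634), 19.293153762817383) [ 0.5214 -0.2754  0.0918]
 rack 307 ((0.4238297939300537, 0.050098173320293427), (0.05690478906035423, 0.12536248564720154), 7.618766784667969) [0.4186 0.0614 0.0518]
 shaker 345 ((0.4791162610054016, -0.2527027726173401), (0.3738608956336975, 0.2147843837738037), 40.72524642944336) [ 0.4764 -0.239   0.0317]
 blue 0 0
 grip 105 205.8190476190476 269.32380952380953 [0.4331 0.3428 0.0827] [0.4702 0.3717 0.1058]
```

```bash
cat >> h.py <<'E'
def plan(pos,yaw=None,Rt=None):
    """shift in present tool axes, and turn (deg, tool axes) to reach pos / tool-down with tool x at yaw"""
    s=ctrl.get_state();R0=R.from_rotvec(s['tool_rot'])
    print('t',round(s['time'],2),'pos',s['position'],'F',s['ft_force'],'w',s['grip_width'],s['grip_force'])
    if Rt is None and yaw is not None:
        c,n=np.cos(np.radians(yaw)),np.sin(np.radians(yaw));Rt=R.from_matrix(np.array([[c,n,0],[n,-c,0],[0,0,-1]]))
    print('shift mm',R0.inv().apply(np.array(pos)-s['position'])*1000,end=' ')
    if Rt is not None: print('turn',(R0.inv()*Rt).as_rotvec(degrees=True))
    else: print()
def wray(u,v,z,c=None):
    c=c or ctrl.camera_info('wrist');K=c['intrinsics'];a=np.array([u-K[0,2],v-K[1,2]]);r=np.hypot(*a);th=r/K[0,0]
    d=c['R'].T@np.array([*(a/max(r,1e-9)*np.sin(th)),np.cos(th)]);o=-c['R'].T@c['t'];return o+d*(z-o[2])/d[2]
E
python3 -c "
from h import *
plan([.46,-.27,.36],-9.5)
c=ctrl.camera_info('wrist');print(-c['R'].T@c['t'],c['R'],c['intrinsics'])"
```

```text
t 0.1 pos [ 0.1624 -0.6289  0.2216] F [ 0.5969 -0.2335  0.031 ] w 0.9984106745211007 0.0
shift mm [ 377.8783 -273.2688 -137.9885] turn [-0.0971  0.0251 23.9845]
[ 0.2391 -0.6095  0.3834] [[ 0.2503 -0.9682 -0.0028]
 [-0.9275 -0.2406  0.286 ]
 [-0.2776 -0.069  -0.9582]] [[297.3186   0.     253.1904]
 [  0.     297.3186 193.6229]
 [  0.       0.       1.    ]]
```

```bash
python3 -m handwheel '[[0.087,0.02,-0.01,-0.05,0,0,0],[0.087,0.035,-0.025,-0.05,0,0,0],[0.087,0.04,-0.03,-0.038,0,0,0],[0.087,0.04,-0.03,0,0,0,0],[0.087,0.04,-0.03,0,0,0,0],[0.087,0.04,-0.03,0,0,0,0],[0.087,0.04,-0.03,0,0,0,0],[0.087,0.04,-0.03,0,0,0,0],[0.087,0.04,-0.03,0,0,0,8],[0.087,0.035,-0.035,0,0,0,8],[0.087,0.025,-0.025,0,0,0,8],[0.087,0,0,0,0,0,0]]' && python3 - <<'E'
from h import *
plan([.46,-.27,.36],-9.5)
c=ctrl.camera_info('wrist');p,d=ctrl.get_image('wrist');cv2.imwrite('pics/w1.png',p);np.savez('w1.npz',p=p,d=d,R=c['R'],t=c['t'],K=c['intrinsics'])
E
```

```text
time: 1.6
position: [0.4823, -0.2438, 0.3573]
tool_rot: [-3.13, 0.251, 0.0]
ft_force: [-0.6, -0.9, 0.7]
grip_width: 1.001
grip_force: 0.0
t 1.6 pos [ 0.4823 -0.2438  0.3573] F [-0.5851 -0.8757  0.7373] w 1.0009570185860088 0.0
shift mm [-17.8386  29.421   -2.784 ] turn [-0.0866  0.0183  0.3442]
```

View pics/w1.png

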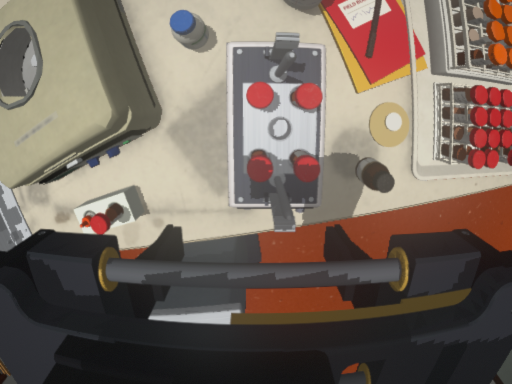

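The wrist view shows the shaker from above, with the empty hole at (279,128), caps at (260,95), (308,95), (260,167) and (306,168), the tube cap at (97,222) and the buffer bottle's blue cap at (185,25).

```bash
cat >> h.py <<'E'
def wcloud(c,d):
    K=c['K'];v,u=np.mgrid[:384,:512];a=np.stack([u-K[0,2],v-K[1,2]],-1);r=np.hypot(a[...,0],a[...,1])+1e-9;th=r/K[0,0]
    t=np.tan(th)/r; P=np.stack([a[...,0]*t*d,a[...,1]*t*d,d],-1);P[(d<=0)|(th>1.2)]=np.nan
    return (P-c['t'])@c['R']
E
python3 - <<'E'
from h import *
c=np.load('w1.npz');p=c['p'].astype(int);C=wcloud(c,c['d']);X,Y,Z=[C[...,i] for i in range(3)]
red=(p[...,2]>80)&(p[...,1]<p[...,2]*.45)&(p[...,0]<p[...,2]*.5)
cc=[]
for u,v,z in [(260,95,.158),(308,95,.158),(260,167,.158),(306,168,.158),(97,222,.12)]:
    w=np.zeros_like(red);w[v-22:v+22,u-22:u+22]=1
    m=red&w&(abs(Z-z)<.006)
    xy=C[m][:,:2].astype(np.float32);e=cv2.minEnclosingCircle(xy)
    print(u,v,m.sum(),'Z',np.median(Z[m]),'mean',xy.mean(0),'circ',e); cc.append(xy.mean(0))
cc=np.array(cc);print('centre',cc[:4].mean(0));
for a,b in ((2,0),(3,1)): q=cc[a]-cc[b];q=-q;print(np.hypot(*q),np.degrees(np.arctan2(q[1],q[0])))
for a,b in ((1,0),(3,2)): q=cc[b]-cc[a];print(np.hypot(*q),np.degrees(np.arctan2(q[1],q[0]))-90)
# hole: dark/low region inside block
w=np.zeros_like(red);w[112:146,262:298]=1
low=w&(Z<.085);print('hole low',low.sum(),)
xs=[wray(u,v,.092,{'R':c['R'],'t':c['t'],'intrinsics':c['K']}) for v,u in np.argwhere(low)]
if xs: print(cv2.minEnclosingCircle(np.array(xs)[:,:2].astype(np.float32)))
m=(Z>.2)&(X<.7)&(Y<-.1)&(Y>-.4)&(X>.38)
n,L,S,_=cv2.connectedComponentsWithStats(m.astype(np.uint8))
for i in range(1,n):
    if S[i,4]>4:k=L==i;print('rod',S[i],C[k].mean(0),Z[k].max())
for u,v in ((185,25),(374,175),(97,222)): print(C[v,u])
m=(abs(Z-.032)<.006)&(abs(X-.52)<.2)&(abs(Y+.28)<.13);print(cv2.minAreaRect(C[m][:,:2].astype(np.float32)))
plan([.426,.025,.30],-9.5)
E
```

```text
260 95 499 Z 0.1581130929860086 mean [ 0.5748 -0.2657] circ ((0.5748698115348816, -0.2656591534614563), 0.015495643019676208)
308 95 479 Z 0.1580450441655008 mean [ 0.5654 -0.3242] circ ((0.5653653144836426, -0.324320912361145), 0.015630166977643967)
260 167 66 Z 0.15765741633653418 mean [ 0.4927 -0.2583] circ ((0.48863381147384644, -0.25462856888771057), 0.014159629121422768)
306 168 133 Z 0.15808535171962287 mean [ 0.485  -0.3115] circ ((0.4829922914505005, -0.3114602565765381), 0.012795711867511272)
97 222 249 Z 0.12040801019186555 mean [0.432  0.0165] circ ((0.43072232604026794, 0.01725473813712597), 0.01658601686358452)
centre [ 0.5295 -0.2899]
0.08239305 -5.1577244
0.081424534 -8.977663
0.059240688 -9.13765
0.053754915 -8.31675
hole low 373
((0.5250000953674316, -0.2876467704772949), 0.016047075390815735)
rod [283  51  14  13 125] [ 0.606  -0.2999  0.2167] 0.22559023897259453
rod [282 205  11  15 118] [ 0.4444 -0.2746  0.2156] 0.22576105058877663
rod [    0   224   512   160 64768] [ 0.505  -0.2495  0.4556] 0.4839214956311787
[ 0.6966 -0.1806  0.1032]
[ 0.4306 -0.4312  0.0784]
[0.4354 0.0185 0.1198]
((0.5414003133773804, -0.2537870407104492), (0.23707929253578186, 0.32272306084632874), 81.54740142822266)
t 1.65 pos [ 0.4809 -0.2461  0.3573] F [-0.2953 -0.7231  0.3075] w 1.0001931075130992 0.0
shift mm [ -97.9202 -258.6541   57.4098] turn [-0.0097  0.0565  0.2039]
```

```bash
python3 -m handwheel '[[0.087,0,0,0,0,0,0],[0.087,0,0,0,0,0,0],[0.087,0,0,0,0,0,0]]'; cat > look.py <<'E'
from h import *
import sys
def shot(name):
    s=ctrl.get_state();c=ctrl.camera_info('wrist');p,d=ctrl.get_image('wrist');cv2.imwrite(f'pics/{name}.png',p)
    r=dict(p=p,d=d,R=c['R'],t=c['t'],K=c['intrinsics'],pos=s['position'],rot=s['tool_rot']);np.savez(name+'.npz',**r);return r
def cyl(c,C,u,v,z,w=25,lo=None):
    p=c['p'].astype(int);red=(p[...,2]>80)&(p[...,1]<p[...,2]*.45)&(p[...,0]<p[...,2]*.5)
    m=np.zeros_like(red);m[max(v-w,0):v+w,max(u-w,0):u+w]=1;m&=red&(abs(C[...,2]-z)<.005)
    xy=C[m][:,:2].astype(np.float32);return m.sum(),np.median(C[m][:,2]),cv2.minEnclosingCircle(xy)
def hole(c,C,u,v,w=20,z=.092):
    m=np.zeros((384,512),bool);m[v-w:v+w,u-w:u+w]=1;m&=C[...,2]<z-.007
    cc={'R':c['R'],'t':c['t'],'intrinsics':c['K']}
    xs=[wray(x,y,z,cc) for y,x in np.argwhere(m)];return m.sum(),cv2.minEnclosingCircle(np.array(xs)[:,:2].astype(np.float32))
E
python3 - <<'E'
from look import *
c=shot('w2');C=wcloud(c,c['d'])
for u,v,z in [(260,95,.158),(308,95,.158),(97,222,.12)]: print(cyl(c,C,u,v,z))
print(hole(c,C,280,128));Z=C[...,2]
m=(Z>.2)&(Z<.24);n,L,S,_=cv2.connectedComponentsWithStats(m.astype(np.uint8))
for i in range(1,n):
    if S[i,4]>30:k=L==i;print('rod',S[i],C[k].mean(0),Z[k].max())
plan([.426,.025,.30],-9.5)
E
```

```text
time: 2.02
position: [0.48, -0.248, 0.3578]
tool_rot: [3.13, -0.263, -0.0]
ft_force: [0.5, -0.1, 0.5]
grip_width: 0.996
grip_force: 0.0
(np.int64(501), np.float64(0.15816937748557267), ((0.5749041438102722, -0.26583021879196167), 0.015549587085843086))
(np.int64(481), np.float64(0.15818338718577626), ((0.5654726028442383, -0.324480265378952), 0.015661126002669334))
(np.int64(242), np.float64(0.12033094423356153), ((0.4310663044452667, 0.018352065235376358), 0.017001045867800713))
(np.int64(372), ((0.5249945521354675, -0.2875504493713379), 0.01593005284667015))
rod [278  49  13  14 127] [ 0.6061 -0.3002  0.2172] 0.2255570175200589
rod [278 203  11  15 123] [ 0.4446 -0.275   0.2149] 0.22577783683421462
t 2.08 pos [ 0.4801 -0.2478  0.3578] F [0.8299 0.0682 0.2662] w 0.9987740465124392 0.0
shift mm [ -98.7605 -260.0228   57.7332] turn [ 0.0137 -0.0023 -0.078 ]
```

```bash
python3 -m handwheel '[[0.07,-0.006,-0.018,0,0,0,-0.4],[0.06,-0.012,-0.034,0,0,0,0],[0.055,-0.014,-0.04,0,0,0,0],[0.055,-0.014,-0.04,0,0,0,0],[0.055,-0.014,-0.04,0.02,0,0,0],[0.055,-0.012,-0.034,0.03,0,0,0],[0.055,-0.011,-0.026,0.03,0,0,0],[0.055,-0.008,-0.016,0.025,0,0,0],[0.055,-0.002,-0.005,0.013,0,0,0],[0.055,0,0,0,0,0,0],[0.055,0,0,0,0,0,0],[0.055,0,0,0,0,0,0]]'; python3 - <<'E'
from look import *
c=shot('w3');C=wcloud(c,c['d'])
print(cyl(c,C,262,180,.12,60))
plan([.431,.0175,.2],-9)
E
```

```text
time: 3.58
position: [0.4296, 0.0168, 0.2406]
tool_rot: [-3.131, 0.251, -0.002]
ft_force: [1.6, -0.4, -0.8]
grip_width: 0.63
grip_force: 0.0
(np.int64(0), np.float64(nan), ((0.0, 0.0), 0.0))
t 3.62 pos [0.4295 0.0168 0.2404] F [-0.0202  0.2672  0.8204] w 0.6327913356872984 0.0
shift mm [ 1.3562 -0.8895 40.4129] turn [-0.0132 -0.0614 -0.1764]
  return _methods._mean(a, axis=axis, dtype=dtype,
  ret = ret.dtype.type(ret / rcount)
```

View pics/w3.png

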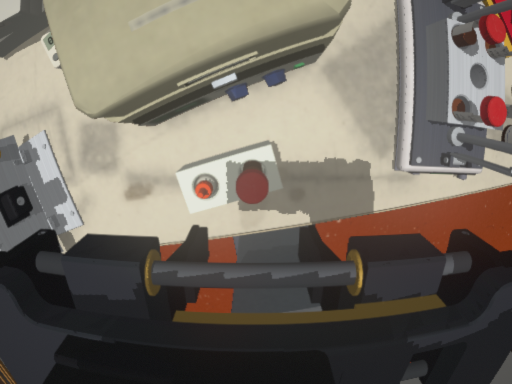

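The tube cap is at (252,183), in shadow between the fingers, the dropper is at (204,187), and the plate and grip are at the left edge (20,205).

```bash
python3 - <<'E'
from look import *
c=np.load('w3.npz');C=wcloud(c,c['d']);Z=C[...,2]
print(c['p'][183,252],C[183,252],C[187,204])
m=np.zeros(Z.shape,bool);m[160:210,230:275]=1;m&=abs(Z-.12)<.006
print(m.sum(),np.median(Z[m]),cv2.minEnclosingCircle(C[m][:,:2].astype(np.float32)))
E
```

```text
[ 67  72 126] [0.4357 0.0172 0.1205] [0.4274 0.0755 0.0713]
863 0.1200700208275735 ((0.43055856227874756, 0.01825767010450363), 0.01670747809112072)
```

```bash
python3 -m handwheel '[[0.055,0.001,-0.0014,0.02,0,0,0],[0.055,0,0,0.036,0,0,0],[0.055,0,0,0.036,0,0,0],[0.055,0,0,0.03,0,0,0],[0.055,0,0,0.018,0,0,0],[0.055,0,0,0.006,0,0,0],[0.055,0,0,0,0,0,0],[0.025,0,0,0,0,0,0],[0.025,0,0,0,0,0,0],[0.025,0,0,0,0,0,0],[0.025,0,0,0,0,0,0]]' 18; python3 -c "
from h import *
plan([.525,-.2876,.26],-9)"
```

```text
time: 5.0
position: [0.4305, 0.0185, 0.0941]
tool_rot: [3.131, -0.25, 0.001]
ft_force: [-0.8, 0.0, 2.3]
grip_width: 0.379
grip_force: 18.0
t 5.0 pos [0.4305 0.0185 0.0941] F [-0.8461  0.0147  2.2643] w 0.3787710438847483 17.99850926734507
shift mm [ 141.9772  287.2818 -165.6644] turn [ 0.0137 -0.0502 -0.1169]
```

```bash
python3 -m handwheel '[[0.025,0,0,-0.025,0,0,0],[0.025,0,0,-0.045,0,0,0],[0.025,0,0,-0.05,0,0,0],[0.025,0,0,-0.045,0,0,0],[0.025,0.008,0.016,-0.025,0,0,0],[0.025,0.018,0.036,0,0,0,0],[0.025,0.022,0.045,0,0,0,0],[0.025,0.022,0.045,0,0,0,0],[0.025,0.022,0.045,0,0,0,0],[0.025,0.022,0.045,0,0,0,0],[0.025,0.018,0.036,0,0,0,0],[0.025,0.01,0.019,0,0,0,0]]'; python3 -m handwheel '[[0.025,0,0,0.01,0,0,0],[0.025,0,0,0,0,0,0],[0.025,0,0,0,0,0,0]]'; python3 - <<'E'
from look import *
plan([.525,-.2876,.23],-9)
c=shot('w4')
plan([.525,-.2876,.23],-9)
E
```

```text
time: 6.5
position: [0.5244, -0.2901, 0.2827]
tool_rot: [-3.131, 0.254, 0.002]
ft_force: [1.0, -0.1, 0.6]
grip_width: 0.381
grip_force: 18.0
time: 6.88
position: [0.5249, -0.2858, 0.2739]
tool_rot: [-3.132, 0.247, 0.0]
ft_force: [0.8, -0.2, 0.2]
grip_width: 0.381
grip_force: 18.0
t 6.88 pos [ 0.5249 -0.2858  0.2739] F [ 0.7796 -0.231   0.1501] w 0.3805490283082619 18.00010822713375
shift mm [ 0.4262  1.7597 43.884 ] turn [-0.0011  0.0075 -0.0065]
t 6.92 pos [ 0.525  -0.286   0.2742] F [-0.5832 -0.425  -0.1586] w 0.3808175209767759 18.000121610239148
shift mm [ 0.2554  1.516  44.1874] turn [ 0.0194 -0.0232 -0.0178]
```

View pics/w4.png

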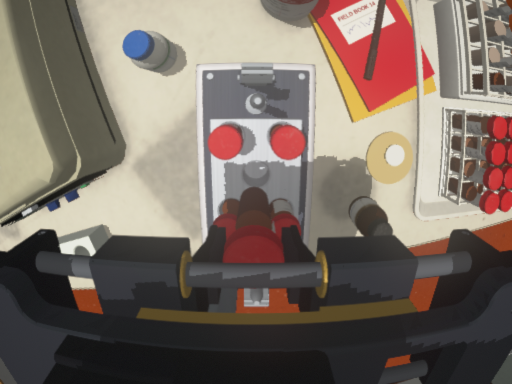

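The tube hangs straight below the fingers at (250,225), and the hole lies partly behind it at (257,170). The far caps are at (225,142) and (287,142), so I'll check the centre from those.

```bash
python3 - <<'E'
from look import *
c=np.load('w4.npz');C=wcloud(c,c['d'])
q=[np.array(cyl(c,C,u,142,.158,22)[2][0]) for u in (225,287)];print(q,cyl(c,C,225,142,.158,22)[2][1])
y=np.degrees(np.arctan2(*(q[0]-q[1])[::-1]))-90;print('yaw',y)
print('centre',(q[0]+q[1])/2-.046*np.array([np.cos(np.radians(-9)),np.sin(np.radians(-9))]))
m=(C[...,2]>.2)&(C[...,2]<.23);m[130:]=0
print('rod',m.sum(),C[m].mean(0)); print('centre by rod',C[m].mean(0)[:2]-.084*np.array([np.cos(np.radians(-9)),np.sin(np.radians(-9))]))
E
```

```text
[array([ 0.5752, -0.2662]), array([ 0.5656, -0.3247])] 0.015913305804133415
yaw -9.28950481810277
centre [ 0.525  -0.2883]
rod 188 [ 0.6073 -0.3015  0.2197]
centre by rod [ 0.5243 -0.2883]
```

```bash
python3 -m handwheel '[[0.025,0.0003,0.0018,0.012,0,0,0],[0.025,0,0,0.025,0,0,0],[0.025,0,0,0.025,0,0,0],[0.025,0,0,0.018,0,0,0],[0.025,0,0,0.008,0,0,0],[0.025,0,0,0.008,0,0,0],[0.025,0,0,0.008,0,0,0],[0.025,0,0,0.008,0,0,0],[0.025,0,0,0.008,0,0,0]]'; python3 -c "
from h import *
plan([.525,-.288,.1325],-9)"
```

```text
time: 8.05
position: [0.525, -0.2892, 0.1534]
tool_rot: [3.131, -0.25, 0.001]
ft_force: [0.3, 0.0, -0.2]
grip_width: 0.38
grip_force: 18.0
t 8.05 pos [ 0.525  -0.2892  0.1534] F [ 0.3478  0.0232 -0.2371] w 0.3795805482890062 17.99999987706542
shift mm [-0.1798 -1.1846 20.9382] turn [ 0.0123 -0.0212 -0.1149]
```

```bash
python3 -m handwheel '[[0.025,0,-0.001,0.007,0,0,0],[0.025,0,0,0.006,0,0,0],[0.025,0,0,0.005,0,0,0],[0.025,0,0,0.003,0,0,0],[0.025,0,0,0,0,0,0]]'; python3 -m handwheel '[[0.025,0,0,0.001,0,0,0],[0.025,0,0,0,0,0,0],[0.06,0,0,0,0,0,0],[0.06,0,0,0,0,0,0],[0.06,0,0,0,0,0,0]]'
```

```text
time: 8.68
position: [0.525, -0.2882, 0.1327]
tool_rot: [3.132, -0.25, -0.0]
ft_force: [-0.3, 0.2, 0.7]
grip_width: 0.383
grip_force: 18.0
time: 9.3
position: [0.5249, -0.2881, 0.1316]
tool_rot: [-3.132, 0.25, 0.0]
ft_force: [-0.6, -0.6, 0.3]
grip_width: 0.628
grip_force: 0.0
```

```bash
python3 -m handwheel '[[0.06,0,0,-0.02,0,0,0],[0.06,0,0,-0.035,0,0,0],[0.06,0,0,-0.04,0,0,0],[0.06,0,0,-0.04,0,0,0],[0.06,-0.006,-0.02,-0.03,0,0,0],[0.06,-0.013,-0.04,-0.02,0,0,0],[0.06,-0.015,-0.045,-0.015,0,0,0],[0.06,-0.017,-0.05,0,0,0,0],[0.06,-0.018,-0.05,0,0,0,0],[0.06,-0.018,-0.05,0,0,0,0],[0.06,-0.018,-0.05,0,0,0,0],[0.06,-0.018,-0.05,0,0,0,0]]'; python3 -m handwheel '[[0.06,-0.017,-0.045,0,0,0,0],[0.06,-0.012,-0.032,0,0,0,0],[0.06,-0.005,-0.015,0,0,0,0],[0.06,0,0,0,0,0,0],[0.06,0,0,0,0,0,0]]'; python3 - <<'E'
from look import *
c=shot('w5');plan([.44,.18,.33],-9);s=ctrl.get_state();print(s['joint_positions'])
C=wcloud(c,c['d']);X,Y,Z=[C[...,i] for i in range(3)]
p,d=ctrl.get_image('scene');np.savez('scene1.npz',p=p,d=d);p2,d2=ctrl.get_image('side');np.savez('side1.npz',p=p2,d=d2)
cv2.imwrite('pics/shk.png',np.hstack([cv2.resize(p[135:225,260:370],(396,324)),cv2.resize(p2[130:220,255:365],(396,324))]))
E
```

```text
time: 10.8
position: [0.4593, 0.0839, 0.3333]
tool_rot: [3.131, -0.249, 0.004]
ft_force: [1.0, 0.5, 0.1]
grip_width: 0.687
grip_force: 0.0
time: 11.42
position: [0.4411, 0.1771, 0.3323]
tool_rot: [3.131, -0.251, 0.001]
ft_force: [-0.1, 0.0, -0.2]
grip_width: 0.69
grip_force: 0.0
t 11.47 pos [0.4412 0.1769 0.3321] F [-0.1683 -0.377   0.4195] w 0.6902089623662373 0.0
shift mm [-1.6919 -2.855   2.084 ] turn [ 0.0259 -0.0342 -0.2206]
[ 0.4975 -0.085  -0.8642  1.6564 -0.0639  1.5403 -2.0947]
```

View pics/w5.png

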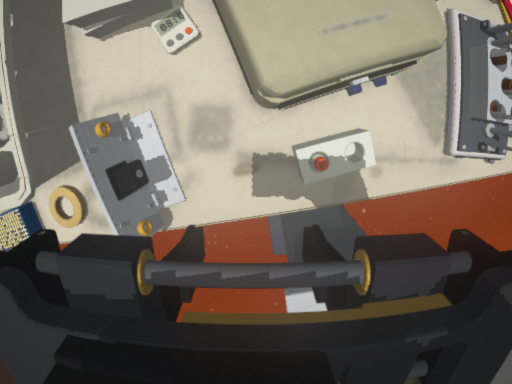

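View pics/shk.png

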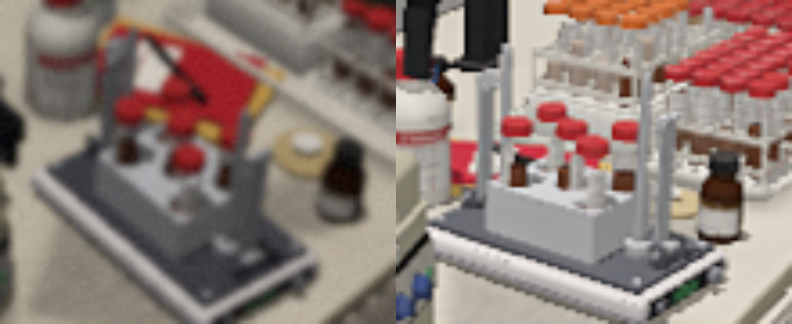

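Both views in shk show all five red caps at equal height, so the tube is home and upright. In w5 the plate's grip is at (127,180), the brass bushes are at (103,129) and (145,228), and the bench around (205,130) is free.

```bash
python3 - <<'E'
from look import *
c=np.load('w5.npz');C=wcloud(c,c['d']);p=c['p'].astype(int);X,Y,Z=[C[...,i] for i in range(3)]
U,V=np.meshgrid(np.arange(512),np.arange(384))
box=(U>65)&(U<160)&(V>108)&(V<240)
dark=box&(p.max(-1)<55)&(Z>.04);n,L,S,cc=cv2.connectedComponentsWithStats(dark.astype(np.uint8))
for i in range(1,n):
    if S[i,4]>30: print('dark',S[i],cc[i],C[L==i].min(0),C[L==i].max(0))
brass=box&(p[...,2]>p[...,0]*1.6)&(p[...,2]>90)&(Z>.03)&(X>.3);n,L,S,cc=cv2.connectedComponentsWithStats(brass.astype(np.uint8))
bs=[]
for i in range(1,n):
    if S[i,4]>30: print('brass',S[i],cc[i],np.median(C[L==i],0));bs.append(np.median(C[L==i],0))
# plane fit, RANSAC on grey pixels
g=box&(np.ptp(p,axis=-1)<25)&(p.min(-1)>60)&(Z>.02)&(Y>.28)&(Y<.5);P=C[g];rng=np.random.default_rng(0);best=0
for _ in range(800):
    a,b,e=P[rng.choice(len(P),3,0)];nn=np.cross(b-a,e-a);l=np.linalg.norm(nn)
    if l<1e-6: continue
    nn/=l;k=abs((P-a)@nn)<.002
    if k.sum()>best and abs(nn[2])<.7: best=k.sum();I=k
Q=P[I];q0=Q.mean(0);nrm=np.linalg.svd(Q-q0,full_matrices=0)[2][2];nrm*=-np.sign(nrm[1])
print('plane',best,len(P),nrm,q0,'elev',np.degrees(np.arcsin(nrm[2])),'yaw',np.degrees(np.arctan2(nrm[0],-nrm[1])),Q.min(0),Q.max(0))
h=(C-q0)@nrm
for lab,m in (('grip',dark),('brass',brass)): print(lab,np.percentile(h[m],[5,50,95]))
top=dark&(h>.04)&(h<.048)
ex=np.cross([0,0,1],-nrm);ex=-ex/np.linalg.norm(ex);ex*=np.sign(ex[0]);ey=np.cross(nrm,ex)
uv=np.c_[(C[top]-q0)@ex,(C[top]-q0)@ey].astype(np.float32);r=cv2.minAreaRect(uv);print('top',top.sum(),r,uv.min(0),uv.max(0))
m=(uv.min(0)+uv.max(0))/2;print('grip top centre',q0+ex*m[0]+ey*m[1]+nrm*.044,'ex',ex,'ey',ey)
if len(bs)==2: print('mid bush',(bs[0]+bs[1])/2,np.linalg.norm(bs[0]-bs[1]),(bs[0]-bs[1]))
uv=np.c_[(Q-q0)@ex,(Q-q0)@ey];print('plate ext',np.percentile(uv,[1,99],axis=0))
# bench occupancy, 2 cm cells
occ={}
A=[C.reshape(-1,3)]+[cloud(k,np.load(k+'1.npz')['d']).reshape(-1,3) for k in('side','scene')]
wc=np.load('w2.npz');A.append(wcloud(wc,wc['d']).reshape(-1,3));A=np.vstack(A)
A=A[(A[:,0]>.28)&(A[:,0]<.72)&(A[:,1]>-.22)&(A[:,1]<.44)&(A[:,2]<.25)&(A[:,2]>-.2)]
H=np.full((22,33),np.nan)
i=((A[:,0]-.28)/.02).astype(int).clip(0,21);j=((A[:,1]+.22)/.02).astype(int).clip(0,32)
for a in range(22):
    print('%.2f '%(.29+.02*a)+''.join((lambda z:'?' if len(z)==0 else ('#' if np.percentile(z,92)>.015 else ('.' if np.median(z)>-.02 else 'v')))(A[(i==a)&(j==b),2]) for b in range(33)))
E
```

```text
dark [106 161  42  39 931] [125.4393 178.1289] [0.4263 0.3377 0.0578] [0.4767 0.3922 0.1076]
dark [ 76 234  75   6 290] [110.2069 237.4621] [0.483  0.2054 0.4064] [0.4889 0.233  0.4132]
brass [ 95 121  16  17 186] [102.6237 128.7796] [0.5346 0.3916 0.0836]
brass [137 220  15  16 182] [144.2308 227.4396] [0.3704 0.3627 0.0843]
plane 4443 5673 [ 0.1644 -0.925   0.3425] [0.4612 0.3883 0.0826] elev 20.031614511871535 yaw 10.074776714394677 [0.3486 0.3532 0.0273] [0.5568 0.4209 0.1245]
grip [0.0034 0.0388 0.2791]
brass [0.0016 0.0099 0.0128]
top 302 ((-0.01048303209245205, -0.0032975515350699425), (0.028732797130942345, 0.037631697952747345), 88.35324096679688) [-0.029  -0.0177] [0.0086 0.0111]
grip top centre [0.4585 0.3447 0.0946] ex [ 0.9846  0.1749 -0.    ] ey [-0.0599  0.3373  0.9395]
mid bush [0.4525 0.3771 0.0839] 0.16677206917201812 [ 0.1642  0.0289 -0.0006]
plate ext [[-0.1092 -0.056 ]
 [ 0.0928  0.0437]]
0.29 ?????????????????????????????????
0.31 ?????????????????????????????????
0.33 .................................
0.35 ............................###..
0.37 ............................###..
0.39 ##..........#####...........####.
0.41 ##........#######...........####.
0.43 ##........#######...........####.
0.45 ##........#######..........#####.
0.47 ##........##................####.
0.49 ##...........................###.
0.51 #.............#####..........####
0.53 #........###########.........####
0.55 #......#############..........###
0.57 #.....##############.............
0.59 #.....##############.............
0.61 #.....###############............
0.63 #.....###############....#.......
0.65 ......###############..###.......
0.67 ......#######??######.####.......
0.69 .###...#####???######..####......
0.71 ####...######?########.##########
```

```bash
python3 -m handwheel '[[0.087,0,0,0,0,0,-5],[0.087,0,0,0,0,0,-10],[0.087,0,0,0,0,0,-10],[0.087,0,0,0,0,0,-10],[0.087,0,0,0,0,0,-10],[0.087,0,0,0,0,0,-10],[0.087,0,0,0,0,0,-10],[0.087,0,0,0,0,0,-10],[0.087,0,0,0,0,0,-10],[0.087,0,0,0,0,0,-10],[0.087,0,0,0,0,0,-10],[0.087,0,0,0,0,0,-4]]'; python3 - <<'E'
from look import *
c=np.load('w5.npz');C=wcloud(c,c['d']).reshape(-1,3);S=np.load('side1.npz');A=np.vstack([C,cloud('side',S['d']).reshape(-1,3)])
m=(A[:,0]>.46)&(A[:,0]<.75)&(A[:,1]>0)&(A[:,1]<.26)&(A[:,2]>.03)&(A[:,2]<.3);B=A[m];print('h',np.percentile(B[:,2],[50,90,99]))
k=B[B[:,2]>.06][:,:2].astype(np.float32);print(cv2.boxPoints(cv2.minAreaRect(k)))
ex=np.array([.9848,.1736,0]);nrm=np.array([.1632,-.9254,.342]);nrm/=np.linalg.norm(nrm);ey=np.cross(nrm,ex)
a=np.radians(25);tz=-(np.cos(a)*nrm+np.sin(a)*ey);tx=np.cross(ex,tz);Rt=R.from_matrix(np.c_[tx,ex,tz])
face=np.array([.4521,.3853,.0788]);g=face+.029*nrm;tcp=g+.019*tz
print('tz',tz,'tx',tx,'tcp',tcp);np.savez('grasp.npz',Rt=Rt.as_matrix(),tcp=tcp)
plan(tcp+[0,0,.12]-.0*tz,Rt=Rt);print(ctrl.get_state()['joint_positions'])
print('sub-steps: after turn, in tool axes:',Rt.inv().apply(tcp+[0,0,.12]-ctrl.get_state()['position'])*1000,'then down',Rt.inv().apply([0,0,-.12])*1000)
E
```

```text
time: 13.08
position: [0.441, 0.1774, 0.3317]
tool_rot: [-2.019, -2.406, 0.0]
ft_force: [-0.1, -0.2, 0.3]
grip_width: 0.999
grip_force: 0.0
h [0.1816 0.1855 0.1887]
[[ 0.5031  0.1957]
 [ 0.5131 -0.0084]
 [ 0.7595  0.0036]
 [ 0.7495  0.2077]]
tz [-0.1228  0.6964 -0.7071] tx [-0.1228  0.6963  0.7071] tcp [0.4545 0.3717 0.0753]
t 13.07 pos [0.441  0.1774 0.3317] F [-0.063  -0.2165  0.3019] w 0.9993324623919086 0.0
shift mm [189.0531  47.0464 136.3568] turn [-0.0123 45.0032 -0.0152]
[ 0.3863 -0.0788 -0.7651  1.6591 -0.0546  1.5398 -0.2012]
sub-steps: after turn, in tool axes: [ 37.2342  47.0365 230.1061] then down [-84.8546   0.0027  84.851 ]
```

```bash
python3 -m handwheel '[[0.087,0,0,0,0,5,0],[0.087,0,0,0,0,10,0],[0.087,0,0,0,0,10,0],[0.087,0,0,0,0,10,0],[0.087,0,0,0,0,10,0],[0.087,0,0,0,0,0,0],[0.087,0,0,0,0,0,0]]'; python3 - <<'E'
from look import *
g=np.load('grasp.npz');Rt=R.from_matrix(g['Rt']);plan(g['tcp']+[0,0,.1],Rt=Rt);print(ctrl.get_state()['joint_positions'])
E
```

```text
time: 13.95
position: [0.4408, 0.1788, 0.3323]
tool_rot: [-1.584, -1.887, -0.655]
ft_force: [0.0, 0.6, 1.2]
grip_width: 0.994
grip_force: 0.0
t 13.95 pos [0.4408 0.1788 0.3323] F [0.0066 0.6156 1.1566] w 0.9941013667704555 0.0
shift mm [ 22.1545  46.7317 243.6422] turn [0.0548 0.1398 0.0129]
[ 0.5639  0.     -0.4567  1.8137 -0.745   1.5898  0.3696]
```

```bash
python3 -m handwheel '[[0.087,0.001,0.003,0.015,0,0,0],[0.087,0.003,0.006,0.032,0,0,0],[0.087,0.004,0.008,0.04,0,0,0],[0.087,0.004,0.008,0.04,0,0,0],[0.087,0.004,0.008,0.04,0,0,0],[0.087,0.003,0.007,0.036,0,0,0],[0.087,0.002,0.005,0.027,0,0,0],[0.087,0.001,0.002,0.014,0,0,0],[0.087,0,0,0,0,0,0],[0.087,0,0,0,0,0,0]]'; python3 - <<'E'
from look import *
g=np.load('grasp.npz');Rt=R.from_matrix(g['Rt']);plan(g['tcp'],Rt=Rt);print(ctrl.get_state()['joint_positions'])
c=shot('w6');C=wcloud(c,c['d']);p=c['p'].astype(int);X,Y,Z=[C[...,i] for i in range(3)]
bx=(X>.3)&(X<.6)&(Y>.3)&(Y<.45)&(Z>.03)&(Z<.14)
g=bx&(np.ptp(p,axis=-1)<25)&(p.min(-1)>60);P=C[g];n=np.array([.1632,-.9254,.342]);n/=np.linalg.norm(n)
h=P@n;hist,e=np.histogram(h,np.arange(h.min(),h.max(),.002));k=hist.argmax();print('face h',e[k]+.001,hist.max(),'expected',np.array([.4521,.3853,.0788])@n)
br=bx&(p[...,2]>p[...,0]*1.6)&(p[...,2]>80);nn,L,S,cc=cv2.connectedComponentsWithStats(br.astype(np.uint8))
for i in range(1,nn):
    if S[i,4]>20: print(S[i],np.median(C[L==i],0))
dk=bx&(p.max(-1)<55);ex=np.array([.9848,.1736,0]);ey=np.cross(n,ex);o=np.array([.4521,.3853,.0788])
q=(C[dk]-o);hh=q@n;print('grip',dk.sum(),np.percentile(q@ex,[1,50,99]),np.percentile(q@ey,[1,50,99]),np.percentile(hh,[1,50,99]))
E
```

```text
time: 15.2
position: [0.4555, 0.3711, 0.1754]
tool_rot: [-1.585, -1.885, -0.657]
ft_force: [0.8, -0.3, -0.4]
grip_width: 0.996
grip_force: 0.0
t 15.2 pos [0.4555 0.3711 0.1754] F [ 0.7784 -0.3461 -0.449 ] w 0.9957850839474514 0.0
shift mm [-70.2194  -0.9911  71.3723] turn [ 0.1633  0.038  -0.0448]
[ 0.3133  0.2231 -0.6453  1.946  -0.7678  1.0383  0.2725]
face h -0.2556899095754819 5163 expected -0.2558289817132034
grip 523 [-0.0196 -0.0004  0.0166] [-0.0122  0.0045  0.0139] [0.0393 0.0438 0.0447]
```

```bash
python3 -m handwheel '[[0.087,-0.01,-0.001,0.01,0,0,0],[0.087,-0.018,-0.001,0.018,0,0,0],[0.087,-0.018,0,0.018,0,0,0],[0.087,-0.014,0,0.014,0,0,0],[0.087,-0.008,0,0.008,0,0,0],[0.087,-0.0025,0,0.003,0,0,0],[0.087,0,0,0,0,0,0],[0.025,0,0,0,0,0,0],[0.025,0,0,0,0,0,0],[0.025,0,0,0,0,0,0],[0.025,0,0,0,0,0,0],[0.025,0,0,0,0,0,0]]' 50; python3 - <<'E'
from look import *
g=np.load('grasp.npz');Rt=R.from_matrix(g['Rt']);plan(g['tcp']+[0,0,.035],Rt=Rt)
E
```

```text
time: 16.75
position: [0.4528, 0.3715, 0.0747]
tool_rot: [-1.584, -1.884, -0.656]
ft_force: [0.4, 0.4, -0.3]
grip_width: 0.519
grip_force: 0.0
t 16.75 pos [0.4528 0.3715 0.0747] F [ 0.4465  0.3586 -0.2658] w 0.5187392193086922 0.0
shift mm [ 25.1141   1.7554 -25.216 ] turn [ 0.0794  0.0049 -0.0786]
```

```bash
python3 -m handwheel '[[0.025,0,0,0,0,0,0],[0.025,0,0,0,0,0,0],[0.025,0,0,0,0,0,0],[0.025,0,0,0,0,0,0]]'; python3 -m handwheel '[[0.025,0.004,0,-0.004,0,0,0],[0.025,0.008,0,-0.008,0,0,0],[0.025,0.01,0,-0.01,0,0,0],[0.025,0.01,0,-0.01,0,0,0],[0.025,0.006,0,-0.006,0,0,0],[0.025,0.002,0,-0.002,0,0,0],[0.025,0,0,0,0,0,0]]'; python3 -c "
from h import *
plan([.4528,.3715,.0747])"
```

```text
time: 17.25
position: [0.4528, 0.3714, 0.0746]
tool_rot: [-1.584, -1.884, -0.656]
ft_force: [-0.8, -0.6, 0.6]
grip_width: 0.454
grip_force: 50.0
time: 18.12
position: [0.4527, 0.3713, 0.1312]
tool_rot: [-1.584, -1.884, -0.656]
ft_force: [0.4, -0.8, -5.8]
grip_width: 0.455
grip_force: 50.0
t 18.12 pos [0.4527 0.3713 0.1312] F [ 0.4156 -0.8072 -5.7648] w 0.45539491318121983 49.993014929350466
shift mm [-39.793    0.1172  40.0601]
```

```bash
python3 -m handwheel '[[0.025,-0.004,-0.002,-0.013,0,0,0],[0.025,-0.01,-0.005,-0.028,0,0,0],[0.025,-0.012,-0.006,-0.034,0,0,0],[0.025,-0.012,-0.006,-0.032,0,-4,0],[0.025,-0.008,-0.003,-0.018,0,-8,0],[0.025,-0.002,0,-0.008,0,-10,0],[0.025,0,0,0,0,-10,0],[0.025,0,0,0,0,-10,0],[0.025,0,0,0,0,-10,0],[0.025,0,0,0,0,-10,0],[0.025,0,0,0,0,-6,0],[0.025,0,0,0,0,-2,0]]'; python3 -m handwheel '[[0.025,0,0,0,0,0,0],[0.025,0,0,0,0,0,0]]';python3 - <<'E'
from look import *
g=np.load('grasp.npz');Rt=R.from_matrix(g['Rt'])*R.from_rotvec([0,-70,0],degrees=True);np.savez('flat.npz',Rt=Rt.as_matrix())
s=ctrl.get_state();tz=Rt.as_matrix()[:,2]
# flat: face z .010, grasp .029 above it
t=np.array([.455,.24,.039])+.019*tz;print('flat tcp',t,tz);plan(t,Rt=Rt);print(s['joint_positions'])
c=shot('w7');C=wcloud(c,c['d']);p=c['p'].astype(int);X,Y,Z=[C[...,i] for i in range(3)]
q=s['position']-.019*tz-[0,0,.029]
g=(abs(X-q[0])<.13)&(abs(Y-q[1])<.08)&(abs(Z-q[2])<.02)&(np.ptp(p,axis=-1)<30)&(p.min(-1)>60);P=C[g];o=P.mean(0);n=np.linalg.svd(P-o,full_matrices=0)[2][2];print('face',g.sum(),o,n*np.sign(n[2]),'expect',q,np.median(P[:,2]))
E
```

```text
time: 19.62
position: [0.4511, 0.2445, 0.1928]
tool_rot: [1.788, 2.133, -0.401]
ft_force: [-0.4, -0.2, -6.0]
grip_width: 0.454
grip_force: 50.0
time: 19.88
position: [0.4534, 0.2418, 0.1943]
tool_rot: [1.793, 2.126, -0.397]
ft_force: [-0.7, 0.1, -3.9]
grip_width: 0.459
grip_force: 50.0
flat tcp [0.4564 0.2321 0.0218] [ 0.0734 -0.4162 -0.9063]
t 19.88 pos [0.4534 0.2418 0.1943] F [-0.6852  0.0604 -3.8878] w 0.4589395493999741 49.99284290475771
shift mm [ 63.739    1.3408 160.6219] turn [-0.1125 -0.0243 -0.261 ]
[-0.1401  0.3025 -0.7708  1.6865  0.5227  1.5624 -0.842 ]
face 25252 [0.4479 0.276  0.1818] [-0.0044  0.0405  0.9992] expect [0.452  0.2497 0.1825] 0.18232513783865487
```

```bash
python3 -m handwheel '[[0.025,0.005,0,0.012,0,0,0],[0.025,0.009,0,0.023,0,0,0],[0.025,0.012,0,0.03,0,0,0],[0.025,0.012,0,0.03,0,0,0],[0.025,0.009,0,0.023,0,0,0],[0.025,0.006,0,0.015,0,0,0],[0.025,0.004,0,0.01,0,0,0],[0.025,0.002,0,0.006,0,0,0],[0.025,0,0,0,0,0,0],[0.025,0,0,0,0,0,0]]'; python3 - <<'E'
from look import *
Rt=R.from_matrix(np.load('flat.npz')['Rt'])
plan([.4564,.2321,.0218],Rt=Rt)
E
```

```text
time: 21.18
position: [0.4549, 0.2342, 0.0347]
tool_rot: [1.79, 2.128, -0.395]
ft_force: [0.1, 0.8, -3.9]
grip_width: 0.453
grip_force: 50.0
t 21.18 pos [0.4549 0.2342 0.0347] F [ 0.0645  0.7908 -3.9115] w 0.45286878097173744 49.99326116871089
shift mm [ 3.3568  1.1171 12.6597] turn [ 0.0174 -0.0191 -0.1322]
```

Now creep down to contact.

```bash
python3 -m handwheel '[[0.025,0.0015,0,0.004,0,0,0],[0.025,0.001,0,0.003,0,0,0],[0.025,0.0005,0,0.001,0,0,0],[0.025,0,0,0,0,0,0]]'; python3 -m handwheel '[[0.025,0.0004,0,0.001,0,0,0],[0.025,0.0004,0,0.001,0,0,0],[0.025,0,0,0,0,0,0]]'; python3 -m handwheel '[[0.025,0.0004,0,0.001,0,0,0],[0.025,0,0,0,0,0,0]]'
```

```text
time: 21.68
position: [0.4545, 0.2331, 0.0254]
tool_rot: [1.789, 2.128, -0.397]
ft_force: [0.0, -0.1, -4.3]
grip_width: 0.459
grip_force: 50.0
time: 22.05
position: [0.4545, 0.2329, 0.0233]
tool_rot: [1.789, 2.128, -0.397]
ft_force: [-0.6, 0.2, -5.5]
grip_width: 0.454
grip_force: 50.0
time: 22.3
position: [0.4545, 0.2329, 0.0222]
tool_rot: [1.789, 2.128, -0.397]
ft_force: [0.6, -0.2, -4.3]
grip_width: 0.456
grip_force: 50.0
```

```bash
python3 -m handwheel '[[0.025,0.0004,0,0.001,0,0,0],[0.025,0,0,0,0,0,0]]'; python3 -m handwheel '[[0.025,0.0004,0,0.001,0,0,0],[0.025,0,0,0,0,0,0]]';  python3 -m handwheel '[[0.025,0.0004,0,0.001,0,0,0],[0.025,0,0,0,0,0,0]]'
```

```text
time: 22.55
position: [0.4546, 0.2329, 0.0215]
tool_rot: [1.789, 2.128, -0.397]
ft_force: [-1.6, 0.2, -1.6]
grip_width: 0.456
grip_force: 50.0
time: 22.8
position: [0.4546, 0.2329, 0.0214]
tool_rot: [1.789, 2.127, -0.397]
ft_force: [-4.5, -0.8, 5.5]
grip_width: 0.454
grip_force: 50.0
time: 23.05
position: [0.4546, 0.2329, 0.0214]
tool_rot: [1.788, 2.126, -0.398]
ft_force: [-5.4, -1.5, 12.4]
grip_width: 0.453
grip_force: 50.0
```

```bash
python3 -m handwheel '[[0.025,0,0,-0.001,0,0,0],[0.07,0,0,0,0,0,0],[0.07,0,0,0,0,0,0],[0.07,0,0,0,0,0,0],[0.07,0,0,0,0,0,0],[0.07,0,0,-0.015,0,0,0],[0.07,0,0,-0.035,0,0,0],[0.07,0,0,-0.045,0,0,0],[0.07,0,0,-0.045,0,6,0],[0.07,0,0,-0.02,0,9,0],[0.07,0,0,0,0,8,0],[0.07,0,0,0,0,2,0]]'; python3 -m handwheel '[[0.07,0,0,0,0,0,0],[0.07,0,0,0,0,0,0],[0.07,0,0,0,0,0,0]]'; python3 - <<'E'
from look import *
s=ctrl.get_state();plan([.455,.24,.2],100);print(s['joint_positions'])
c=shot('w8');C=wcloud(c,c['d']);p=c['p'].astype(int);X,Y,Z=[C[...,i] for i in range(3)]
bx=(abs(X-.455)<.15)&(abs(Y-.24)<.1)&(Z<.09)
br=bx&(p[...,2]>p[...,0]*1.5)&(p[...,2]>80)&(Z>.012)&(Z<.04);nn,L,S,cc=cv2.connectedComponentsWithStats(br.astype(np.uint8))
for i in range(1,nn):
    if S[i,4]>20: m=L==i;print('bush',S[i],np.median(C[m],0),cv2.minEnclosingCircle(C[m&(Z>.018)][:,:2].astype(np.float32)))
for z in (.01,.054):
    m=bx&(abs(Z-z)<.004)&((p.max(-1)<60) if z>.03 else (p.min(-1)>60));k=C[m]
    print(z,len(k),np.median(k[:,2]),cv2.minAreaRect(k[:,:2].astype(np.float32)))
E
```

```text
time: 24.55
position: [0.4448, 0.2961, 0.1675]
tool_rot: [2.025, 2.4, 0.004]
ft_force: [-1.0, -0.7, -0.7]
grip_width: 0.806
grip_force: 0.0
time: 24.92
position: [0.4426, 0.2991, 0.1658]
tool_rot: [-2.019, -2.407, 0.0]
ft_force: [-0.1, -0.1, 0.5]
grip_width: 0.804
grip_force: 0.0
t 24.93 pos [0.4426 0.2991 0.1658] F [-0.0763 -0.0654  0.5099] w 0.8041364016273044 0.0
shift mm [-60.3038   1.8874 -34.2177] turn [-0.0205 -0.0052  0.0156]
[ 0.1298  0.1927 -0.8511  1.7898  0.1533  1.2279 -0.5892]
bush [171 222  19  15  87] [0.3644 0.2327 0.0207] ((0.3687904179096222, 0.22843937575817108), 0.011256781406700611)
bush [321 222  16  16  77] [0.5414 0.2624 0.0211] ((0.5401634573936462, 0.2586820721626282), 0.010097227059304714)
0.01 9137 0.009573484720196292 ((0.4515947699546814, 0.2415170520544052), (0.21689610183238983, 0.19647586345672607), 0.07686248421669006)
0.054 846 0.05320000829343867 ((0.4541570246219635, 0.24104151129722595), (0.03943875804543495, 0.030472075566649437), 11.264033317565918)
```

```bash
python3 -m handwheel '[[0.07,-0.012,0,0,0,0,0],[0.07,-0.024,0,0.01,0,0,0],[0.07,-0.016,0.001,0.015,0,0,0],[0.07,-0.006,0,0.01,0,0,0],[0.07,0,0,0,0,0,0],[0.07,0,0,0,0,0,0],[0.07,0,0,0,0,0,0]]'; cat > flat.py <<'E'
from look import *
def meas(name,o=np.array([.4541,.2410]),yaw=10.):
    c=np.load(name+'.npz');C=wcloud(c,c['d']);p=c['p'].astype(int);Z=C[...,2]
    e=np.array([np.cos(np.radians(yaw)),np.sin(np.radians(yaw))]);f=np.array([-e[1],e[0]])
    u=(C[...,:2]-o)@e;v=(C[...,:2]-o)@f
    m=(abs(Z-.01)<.004)&(abs(u)<.13)&(abs(v)<.07)&(np.ptp(p,axis=-1)<22)
    for lo,hi in ((-.1,-.07),(-.07,-.04),(-.04,.0),(0,.04),(.04,.07),(.07,.1)):
        k=m&(u>lo)&(u<hi);print('u',lo,k.sum(),'v ext',np.percentile(v[k],[1,99]) if k.sum()>50 else '')
    for lo,hi in ((-.045,-.02),(-.02,.02),(.02,.045)):
        k=m&(v>lo)&(v<hi);print('v',lo,k.sum(),'u ext',np.percentile(u[k],[.3,99.7]) if k.sum()>50 else '')
    k=(Z>.045)&(Z<.06)&(abs(u)<.04)&(abs(v)<.04);print('grip',k.sum(),np.percentile(u[k],[1,99]),np.percentile(v[k],[1,99]))
E
python3 - <<'E'
from flat import *
shot('w9');plan([.4541,.241,.02],100)
for n in('w8','w9'): print(n);meas(n)
E
```

```text
time: 25.85
position: [0.4542, 0.2419, 0.1312]
tool_rot: [2.02, 2.406, 0.001]
ft_force: [0.3, 0.3, 0.5]
grip_width: 0.803
grip_force: 0.0
t 25.9 pos [0.4543 0.2418 0.1312] F [-0.9491  0.0664 -0.648 ] w 0.8020573559547689 0.0
shift mm [ -0.7724  -0.3829 111.191 ] turn [ 0.0437 -0.0207 -0.0511]
w8
u -0.1 890 v ext [0.     0.0489]
u -0.07 1832 v ext [-0.0435  0.0485]
u -0.04 1732 v ext [-0.0441  0.0486]
u 0 1759 v ext [-0.0442  0.0485]
u 0.04 1781 v ext [-0.0434  0.0484]
u 0.07 880 v ext [-0.004   0.0486]
v -0.045 1471 u ext [-0.0712  0.0693]
v -0.02 3347 u ext [-0.1048  0.1043]
v 0.02 3789 u ext [-0.1041  0.1041]
grip 1122 [-0.0196  0.0188] [-0.0161  0.0155]
w9
u -0.1 2011 v ext [-0.0499  0.048 ]
u -0.07 2682 v ext [-0.0497  0.0477]
u -0.04 2731 v ext [-0.0511  0.0476]
u 0 2737 v ext [-0.0511  0.0476]
u 0.04 2701 v ext [-0.05    0.0475]
u 0.07 1982 v ext [-0.0501  0.0477]
v -0.045 3641 u ext [-0.1049  0.104 ]
v -0.02 5161 u ext [-0.1052  0.1041]
v 0.02 5260 u ext [-0.1046  0.1038]
grip 1745 [-0.0198  0.019 ] [-0.0172  0.0154]
```

```bash
python3 -m handwheel '[[0.07,-0.0019,-0.0007,0.015,0,0,0],[0.07,0,0,0.028,0,0,0],[0.07,0,0,0.03,0,0,0],[0.07,0,0,0.022,0,0,0],[0.07,0,0,0.012,0,0,0],[0.07,0,0,0.005,0,0,0],[0.07,0,0,0,0,0,0],[0.025,0,0,0,0,0,0],[0.025,0,0,0,0,0,0],[0.025,0,0,0,0,0,0],[0.025,0,0,0,0,0,0],[0.025,0,0,0,0,0,0]]' 55; python3 -m handwheel '[[0.025,0,0,0,0,0,0],[0.025,0,0,0,0,0,0],[0.025,0,0,0,0,0,0]]'; python3 -c "
from h import *
plan([.4539,.2398,.019],100)"
```

```text
time: 27.4
position: [0.4538, 0.2389, 0.0189]
tool_rot: [2.022, 2.405, -0.001]
ft_force: [-1.3, -0.8, 2.3]
grip_width: 0.453
grip_force: 55.0
time: 27.78
position: [0.4538, 0.2389, 0.0189]
tool_rot: [2.022, 2.404, -0.001]
ft_force: [-1.9, -0.9, 5.1]
grip_width: 0.454
grip_force: 55.0
t 27.77 pos [0.4538 0.2389 0.0189] F [-1.9303 -0.9425  5.1417] w 0.4539519610406577 54.999431474134326
shift mm [ 0.8904  0.2612 -0.0966] turn [-0.0104  0.0187 -0.117 ]
```

```bash
python3 -m handwheel '[[0.025,0,0,-0.006,0,0,0],[0.025,0,0,-0.015,0,0,0],[0.025,0,0,-0.03,0,0,0],[0.025,0,0,-0.04,0,0,0],[0.025,0,0,-0.045,0,0,0],[0.025,0,0,-0.045,0,0,0],[0.025,0,0,-0.04,0,0,0],[0.025,-0.01,0,-0.025,0,0,0],[0.025,-0.02,-0.001,-0.015,0,0,0],[0.025,-0.032,-0.002,0,0,0,0],[0.025,-0.04,-0.002,0,0,0,0],[0.025,-0.044,-0.002,0,0,0,0]]'; python3 -m handwheel '[[0.025,-0.044,-0.002,0,0,0,0],[0.025,-0.044,-0.002,0,0,0,0],[0.025,-0.044,-0.002,0,0,0,0],[0.025,-0.044,-0.002,0,0,0,0],[0.025,-0.044,-0.002,0,0,0,0],[0.025,-0.044,-0.002,0,0,0,0],[0.025,-0.044,-0.002,0,0,0,0],[0.025,-0.036,-0.001,0,0,0,0],[0.025,-0.026,0,0,0,0,4],[0.025,-0.012,0,0,0,0,7],[0.025,-0.004,0,0,0,0,6],[0.025,0,0,0,0,0,2]]'; python3 -m handwheel '[[0.025,0,0,0,0,0,0],[0.025,0,0,0,0,0,0],[0.025,0,0,0,0,0,0]]'; python3 - <<'E'
from look import *
shot('w10');plan([.5249,-.2889,.265],80.9);print(ctrl.get_state()['joint_positions'])
E
```

```text
time: 29.28
position: [0.4716, 0.0935, 0.2802]
tool_rot: [2.019, 2.406, 0.001]
ft_force: [0.4, -0.6, -5.6]
grip_width: 0.458
grip_force: 55.0
time: 30.78
position: [0.5216, -0.2892, 0.2797]
tool_rot: [-2.391, -2.036, -0.0]
ft_force: [0.1, 0.4, -4.7]
grip_width: 0.456
grip_force: 55.0
time: 31.15
position: [0.5219, -0.2888, 0.2799]
tool_rot: [2.39, 2.039, -0.0]
ft_force: [-0.5, -0.5, -4.7]
grip_width: 0.452
grip_force: 55.0
t 31.2 pos [ 0.522  -0.2889  0.2799] F [ 0.225  -0.4874 -4.3644] w 0.4587837827853106 54.999455865472555
shift mm [ 0.4412  2.9154 14.8756] turn [0.0052 0.0054 0.0289]
[ 0.7247  0.2015 -0.3094  1.4934  0.0615  1.4562  0.2558]
```

View pics/w10.png

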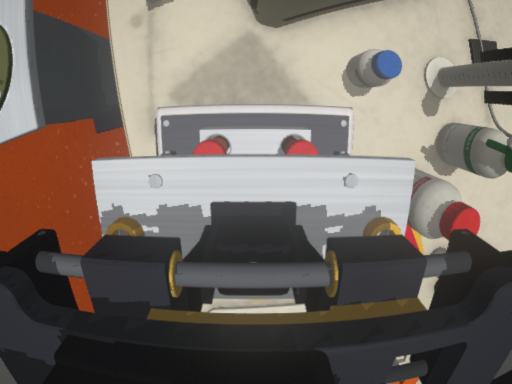

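The plate hangs level over the shaker, with its far edge at row 157 and ends at columns 95 and 414. The shaker shows behind at rows 105–155 and both bottles are standing. Next I'll measure the plate in the hand.

```bash
python3 - <<'E'
from look import *
c=np.load('w10.npz');C=wcloud(c,c['d']);p=c['p'].astype(int);X,Y,Z=[C[...,i] for i in range(3)]
yaw=-9.1;e=np.array([np.cos(np.radians(yaw)),np.sin(np.radians(yaw))]);f=np.array([-e[1],e[0]]);o=np.array([.525,-.288])
u=(C[...,:2]-o)@e;v=(C[...,:2]-o)@f
V,U=np.mgrid[:384,:512]
m=(abs(Z-.27)<.012)&(abs(u)<.13)&(abs(v)<.07)&(np.ptp(p,axis=-1)<25)&(p.min(-1)>70)&(V<240)&(V>140)
P=C[m];
for _ in range(3):
    q=P.mean(0);n=np.linalg.svd(P-q,full_matrices=0)[2][2];n*=np.sign(n[2]);P=P[abs((P-q)@n)<.002]
print('face',len(P),q,n,'tilt deg along u,v',np.degrees([n[:2]@e,n[:2]@f]))
for lo,hi in((-.1,-.05),(-.05,0),(0,.05),(.05,.1)): k=m&(u>lo)&(u<hi);print('v max',lo,np.percentile(v[k],99.5))
for lo,hi in((.0,.02),(.02,.045)): k=m&(v>lo)&(v<hi);print('u ext',np.percentile(u[k],[.3,99.7]))
E
```

```text
face 20417 [ 0.527  -0.2602  0.2706] [-0.0004 -0.0012  1.    ] tilt deg along u,v [-0.0123 -0.0736]
v max -0.1 0.04926492680288684
v max -0.05 0.04941046529680761
v max 0 0.04943727418464982
v max 0.05 0.04942282889499211
u ext [-0.1067  0.1021]
u ext [-0.1067  0.1017]
```

```bash
python3 -m handwheel '[[0.025,0.0002,0.0026,0.004,0,0,0],[0.025,0,0,0.008,0,0,0],[0.025,0,0,0.008,0,0,0],[0.025,0,0,0.005,0,0,0],[0.025,0,0,0.002,0,0,0],[0.025,0,0,0,0,0,0],[0.025,0,0,0,0,0,0]]'; python3 -c "
from h import *
plan([.5247,-.2888,.177],80.9)"
```

```text
time: 32.08
position: [0.5247, -0.2894, 0.2531]
tool_rot: [2.39, 2.037, 0.0]
ft_force: [-0.1, -0.1, -4.7]
grip_width: 0.451
grip_force: 55.0
t 32.08 pos [ 0.5247 -0.2894  0.2531] F [-0.1156 -0.0523 -4.65  ] w 0.4510575990014833 54.99941303394735
shift mm [ 0.6322 -0.1217 76.147 ] turn [ 0.0345  0.0174 -0.0184]
```

```bash
python3 -m handwheel '[[0.025,0.0004,0,0.003,0,0,0],[0.025,0,0,0.004,0,0,0],[0.025,0,0,0.004,0,0,0],[0.025,0,0,0.003,0,0,0],[0.025,0,0,0.002,0,0,0],[0.025,0,0,0,0,0,0]]'; python3 -m handwheel '[[0.025,0,0,0.002,0,0,0],[0.025,0,0,0.003,0,0,0],[0.025,0,0,0.003,0,0,0],[0.025,0,0,0.002,0,0,0],[0.025,0,0,0,0,0,0]]'; python3 -c "
from h import *
plan([.5247,-.2888,.177],80.9);print(ctrl.get_state()['torque'])"
```

```text
time: 32.83
position: [0.5245, -0.2889, 0.2366]
tool_rot: [-2.391, -2.038, 0.0]
ft_force: [-0.3, -0.4, -4.5]
grip_width: 0.455
grip_force: 55.0
time: 33.45
position: [0.5244, -0.2889, 0.2265]
tool_rot: [-2.391, -2.038, 0.0]
ft_force: [-0.4, -0.9, -4.4]
grip_width: 0.456
grip_force: 55.0
t 33.45 pos [ 0.5244 -0.2889  0.2265] F [-0.4039 -0.8563 -4.3928] w 0.45555283321220313 54.999474193900824
shift mm [ 0.0926  0.2809 49.4894] turn [-0.0279 -0.0051 -0.0135]
[-0.0726 -0.09    0.038 ]
```

```bash
python3 -m handwheel '[[0.025,0,0,0.003,0,0,0],[0.025,0,0,0.005,0,0,0],[0.025,0,0,0.005,0,0,0],[0.025,0,0,0.003,0,0,0],[0.025,0,0,0.002,0,0,0],[0.025,0,0,0,0,0,0]]'; python3 -m handwheel '[[0.025,0,0,0.002,0,0,0],[0.025,0,0,0.003,0,0,0],[0.025,0,0,0.003,0,0,0],[0.025,0,0,0.002,0,0,0],[0.025,0,0,0,0,0,0]]'; python3 -c "
from h import *
plan([.5247,-.2888,.177],80.9);print(ctrl.get_state()['torque'])"
```

```text
time: 34.2
position: [0.5245, -0.2889, 0.2086]
tool_rot: [-2.391, -2.038, 0.0]
ft_force: [-0.6, 0.4, -4.7]
grip_width: 0.451
grip_force: 55.0
time: 34.83
position: [0.5251, -0.2892, 0.1997]
tool_rot: [2.39, 2.037, 0.001]
ft_force: [-1.8, 0.6, 2.0]
grip_width: 0.458
grip_force: 55.0
t 34.83 pos [ 0.5251 -0.2892  0.1997] F [-1.7609  0.6489  2.021 ] w 0.45832428398880115 55.00462230294943
shift mm [ 0.3985 -0.4716 22.706 ] turn [ 0.0933  0.0477 -0.0182]
[0.004  0.0219 0.0279]
```

```bash
python3 -m handwheel '[[0.025,0,0,0.003,0,0,0],[0.025,0,0,0.003,0,0,0],[0.025,0,0,0.003,0,0,0],[0.025,0,0,0.003,0,0,0],[0.025,0,0,0,0,0,0]]'; python3 -m handwheel '[[0.025,0,0,0.003,0,0,0],[0.025,0,0,0.003,0,0,0],[0.025,0,0,0.002,0,0,0],[0.025,0,0,0.001,0,0,0],[0.025,0,0,0,0,0,0]]'; python3 -c "
from h import *
plan([.5247,-.2888,.177],80.9);print(ctrl.get_state()['torque'])"
```

```text
time: 35.45
position: [0.5245, -0.2891, 0.1864]
tool_rot: [-2.391, -2.038, 0.0]
ft_force: [-1.1, -0.7, 1.9]
grip_width: 0.455
grip_force: 55.0
time: 36.08
position: [0.5244, -0.2887, 0.1775]
tool_rot: [-2.39, -2.038, 0.0]
ft_force: [-0.4, 1.0, -1.2]
grip_width: 0.457
grip_force: 55.0
t 36.08 pos [ 0.5244 -0.2887  0.1775] F [-0.4492  0.9628 -1.212 ] w 0.4565061829382491 55.000889813527465
shift mm [-0.0687  0.2785  0.5159] turn [-0.0318 -0.0145 -0.0051]
[-0.0057 -0.0415 -0.0322]
```

```bash
python3 -m handwheel '[[0.025,0,0,0.001,0,0,0],[0.025,0,0,0.001,0,0,0],[0.025,0,0,0,0,0,0]]'; python3 -m handwheel '[[0.025,0,0,0.001,0,0,0],[0.025,0,0,0,0,0,0]]'; python3 - <<'E'
from look import *
shot('w11');plan([.5247,-.2888,.177],80.9)
c=np.load('w11.npz');C=wcloud(c,c['d']);p=c['p'].astype(int)
V,U=np.mgrid[:384,:512];m=(abs(C[...,2]-.168)<.012)&(abs(C[...,0]-.525)<.13)&(abs(C[...,1]+.26)<.08)&(np.ptp(p,axis=-1)<25)&(p.min(-1)>70)&(V<240)&(V>140);P=C[m]
for _ in range(3):
    q=P.mean(0);n=np.linalg.svd(P-q,full_matrices=0)[2][2];n*=np.sign(n[2]);P=P[abs((P-q)@n)<.002]
print(len(P),q,n)
E
```

```text
time: 36.45
position: [0.525, -0.2891, 0.1776]
tool_rot: [2.39, 2.037, 0.001]
ft_force: [-2.7, 1.1, 7.0]
grip_width: 0.456
grip_force: 55.0
time: 36.7
position: [0.5254, -0.2892, 0.1776]
tool_rot: [2.389, 2.036, 0.001]
ft_force: [-3.1, 1.5, 10.5]
grip_width: 0.457
grip_force: 55.0
t 36.75 pos [ 0.5254 -0.2892  0.1776] F [-3.2777  2.0639 10.1344] w 0.4507932347593752 55.003322968259454
shift mm [ 0.3048 -0.7317  0.6136] turn [ 0.1481  0.0791 -0.0138]
20195 [ 0.53   -0.2604  0.1683] [-0.0014  0.0018  1.    ]
```

```bash
python3 -m handwheel '[[0.025,0,0,-0.002,0,0,0],[0.07,0,0,0,0,0,0],[0.07,0,0,0,0,0,0],[0.07,0,0,0,0,0,0],[0.07,0,0,0,0,0,0],[0.07,0,0,-0.01,0,0,0],[0.07,0,0,-0.025,0,0,0],[0.07,0,0,-0.04,0,0,0],[0.07,0,0,-0.04,0,0,0],[0.07,0,0,-0.035,0,0,0],[0.07,0,0,-0.02,0,0,0],[0.07,0,0,0,0,0,0]]'; python3 -m handwheel '[[0.07,0,0,0,0,0,0],[0.07,0,0,0,0,0,0]]'; python3 - <<'E'
from look import *
c=shot('w12');C=wcloud(c,c['d']);p=c['p'].astype(int);X,Y,Z=[C[...,i] for i in range(3)]
e=np.array([np.cos(np.radians(-9.1)),np.sin(np.radians(-9.1))]);f=np.array([-e[1],e[0]]);u=(C[...,:2]-[.525,-.288])@e;v=(C[...,:2]-[.525,-.288])@f
m=(abs(Z-.168)<.01)&(abs(u)<.1)&(abs(v)<.05)&(p.min(-1)>70)&(np.ptp(p,axis=-1)<25);P=C[m]
for _ in range(3):
    q=P.mean(0);n=np.linalg.svd(P-q,full_matrices=0)[2][2];n*=np.sign(n[2]);P=P[abs((P-q)@n)<.002]
print('face',len(P),q,n)
for s in(-1,1):
    k=(s*u>.088)&(s*u<.15)&(abs(v)<.016)&(Z>.173)&(Z<.2);print('latch',s,k.sum(),np.percentile(s*u[k],[2,50,98]) if k.sum() else '',np.percentile(Z[k],[2,98]) if k.sum() else '')
p2,_=ctrl.get_image('side');sc,_=ctrl.get_image('scene')
cv2.imwrite('pics/fin.png',np.hstack([cv2.resize(p2[125:215,250:365],(440,344)),cv2.resize(c['p'][60:384,60:460],(360,344))]))
E
```

```text
time: 38.25
position: [0.5254, -0.2891, 0.3493]
tool_rot: [2.388, 2.035, 0.002]
ft_force: [-0.6, 0.3, -0.2]
grip_width: 0.803
grip_force: 0.0
time: 38.5
position: [0.5241, -0.2887, 0.3454]
tool_rot: [-2.389, -2.037, 0.001]
ft_force: [-0.3, -0.6, -1.0]
grip_width: 0.8
grip_force: 0.0
face 10643 [ 0.5254 -0.2855  0.1681] [-0.0003 -0.0017  1.    ]
latch -1 400 [0.0895 0.1067 0.1162] [0.174  0.1899]
latch 1 407 [0.0901 0.1057 0.1154] [0.1741 0.19  ]
```

View pics/fin.png

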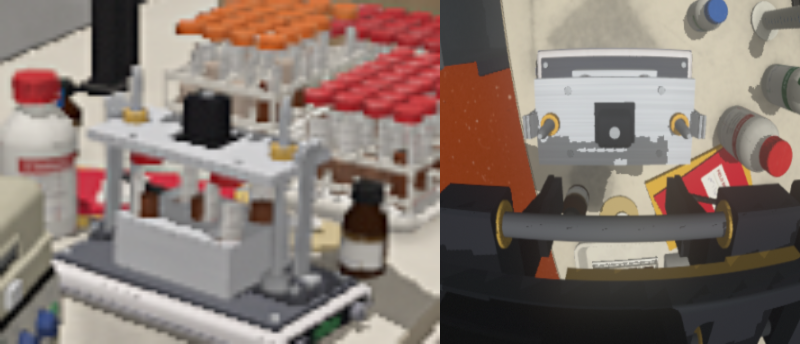

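The plate sits level on the caps (face at 0.168 m) with both latches upright and symmetric over its ends, and both bottles are standing. I'm handing the job in.

```bash
python3 -c "
from bench import ctrl
print(ctrl.close_job())"
```

```text
the job is handed in; nothing more can be done
None
```

I handed the job in at about 38.7 s of the 72 s: the tube is home in the middle hole, the plate sits level over the rods with both latches in over its ends, the gripper is clear, and both bottles are standing.

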